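Chill the tin and lower the heavy cover

TASK

Stand the small food tin upright in the empty part of the chilled steel box, beside the ramekin that is already in there, and leave the other things where they are. Then push the heavy hinged cover down with the fingertips, slowly so that it does not slam. When it is fully down, press on it with a steady 15 N or so for a good second to bed the seal, never much harder, and let go.

Things in the scene. Friction and masses are not known exactly. Their poses are not given: they have to be found in the camera images.
- tin: small closed food tin, an upright cylinder 57 mm in diameter and 72 mm high, 0.18 kg (the smaller and taller of the two tins); origin at the centre of its underside, z up along its axis
- wide_tin: another food tin, 75 mm in diameter and 58 mm high; leave it alone; origin at the centre of its underside
- ramekin: white ramekin, 65 mm across the rim and 40 mm high, standing in the box near the box's +x end; leave it there; origin at the centre of its underside
- spice_jar: spice jar 45 mm in diameter and 106 mm high, standing on the table; leave it alone; origin at the centre of its underside
- box: chilled ingredient box of steel, fixed; outside 270 mm (its x) by 240 mm (its y), rim 100 mm high; inside 220 by 190 mm, centred, inner floor 15 mm above the table; origin at the centre of its underside; the ramekin stands at about x = +60 mm, y = 0, so the empty part is round x = -55 mm, y = 0. A cover is hinged along its +y side
- cover (a joint): angle of the cover: 0 = fully shut on a firm stop (pressing further, the force grows by some 5 to 10 N per mm), 1.45 = open stop, nearly upright, where it stands at the start. A spring balances the cover and its hinge is stiff and damped: near the open stop it rises again when let go, lower down it stays where it is left. Pushing it down slowly at the pad takes about 1 to 15 N
- cover_hinge (a point): middle of the hinge axis, 106 mm above the table, 124 mm to the +y side of the box's centre; axes of the cover: x along the hinge (the box's x), y from the free edge to the hinge, z outward normal of the outer face (up when shut). It opens by turning about -x. The cover is a steel slab of 3 kg, 272 mm along the hinge, 28 mm thick, reaching 244 mm from the hinge axis
- push_pad (a point): centre of the black rubber pad (150 mm along the hinge by 34 mm) on the outer face of the cover near its free edge; 200 mm from the hinge axis along the cover (its -y), 26 mm from it along the normal (its z); the place to push; axes as for cover_hinge. Shut, it is 132 mm above the table
- lemon: lemon, 78 by 55 mm, lying on the table to the left of the box; leave it alone; origin at the centre of its underside
- empty_ramekin: second white ramekin, like the first, standing on the table to the left of the box; leave it alone; origin at the centre of its underside
Not all that is in view belongs to the job. Leave any orange or red look-alike of the tin alone.

How it is judged:
By the outcome, as a careful person would: the job done as asked, in the order asked, and still so for the second after the job is handed in, with the robot touching nothing.
It also fails if it takes over 67 s, if anything falls off the work surface, if the arm or the gripper's body presses on something with over 40 N, if the wrist force passes 120 N, or if a joint passes its speed limit or range.

ROBOT

A 6-joint arm with a two-finger parallel gripper is mounted at the origin on a cart in front of the work surface, level with it; the furniture and walls round the work are solid. World frame = base frame: x ahead of the robot, y to its left, z up, the work surface at z = 0. Lengths are in m, angles in rad, forces in N, time in s.
With the tool pointing down it reaches from about 0.35 to 1 m from the base axis. Payload 7.1 kg.
Tool frame: the origin (TCP) lies on the centre line of the jaws, within the pads' length; the fingertips stand 22 mm ahead of it and the grasp point (between the pads) lies 3 mm ahead of it; z points along the fingers, y is the line along which they close (so a half turn about z gives the same grasp; the last joint's range is limited). The gripper opens to 85 mm and grips with 20 to 120 N. Pads are 22 mm wide; open, the fingers measure 114 mm over their backs; the gripper's body (76 mm by 85 mm) begins 54 mm behind the grasp point. The pads swing forward as they close: fully open they stand 13 mm farther back than shut.
Start: joints at [-1.279, 0.423, 1.63, -0, 1.089, -0.019], TCP at [0.191, -0.595, 0.253] pointing down, gripper open.
Joint ranges: [-3, 3], [-0.9, 2.11], [0.09, 2.58], [-1.31, 4.45], [0.11, 2.69], [-2.54, 2.54]. Speed limits (rad/s): [2.39, 2.39, 3.01, 3.14, 3.14, 3.14].

INTERFACE

Orientations are given as a unit quaternion [w, x, y, z].
In Python, from cell import ctrl gives the robot as it stands. The module is installed in compiled form; this text tells all that it offers.
- The arm moves only by the tool carry_out, never from a script. Its argument "increments" is a list of rows, each a list of 7 numbers: the turn, a rotation vector about the world's x, y, z in rad, then the shift along the world's x, y, z in cm, then the gripper's target within -1 to 1 (fully open at 1, half-way at 0, shut at -1). A call has 1 to 10 rows; each row is the pose to reach, as a shift and turn from the pose commanded when the call began; what a row does not reach only later rows make up. A row lasts 1/12 s, in which the tool goes at most 41.7 mm and 7.16 degrees, less where a joint would pass 70% of its speed; a pose out of reach is approached as far as the arm can. A call with a gripper value outside its range is refused whole. The fingers move at their own pace and stop on an object; the grip force is fixed at half the most. Time passes only in rows, so rows that repeat a pose let the fingers close. It gives the time, the measured TCP pose, the force, the opening and the grip force at its end, in the units of the state.
- ctrl.observe(): the state, without advancing time (a new reading comes with each control period).
- ctrl.grab_frame(name): name is "side" or "top"; returns a dict with "img" (480x640x3 uint8, red, green, blue), "mtx" (3x3 intrinsics, pixels), "R" (3x3) and "t" (3): a world point X has camera coordinates R X + t. Camera axes: x right, y down, z forward; pixel columns grow to the right and rows downward; lengths in m; the calibration is good to about 2 mm. A picture is of the moment at which its call begins. There is no depth.
- ctrl.finish_job(): hands the job in; it is judged then, once.
Trained networks look in a picture, given as the dict that the camera call returned (one of the last four; its "shot" number tells which), for a name from the list of things; names that differ only in an ending like _2 or _b are one class to them, and where a whole thing is asked for, a point or a joint stands for the part that bears it (a point fixed in the world has none). Each returns a list of dicts, best first, with "conf" (0 to 1); they miss things now and then, are a little off and sometimes report something else, mostly with a low value. They report only what shows in the picture. A call takes as long as a camera call. They do not tell look-alikes from the thing itself.
- ctrl.silhouettes(picture, label): "mask" (480x640 bool, what is visible of it) and "box" ([left, top, width, height] in pixels, round what is visible of it).
- ctrl.place_of(picture, label): "location" ([column, row] in pixels: a listed point, or the origin of a listed thing).
The state is a dict: "clock": time; "joint_positions": joint angles; "dq": joint speeds; "joint_torque": joint torques, N m; "eef_pos": TCP position; "tool_rot": TCP orientation; "ft_force": force on the tool from outside, world axes, zero at the start; "moment": the same for the moment, N m; "grip_width": opening from 0.0 (shut) to 1.0 (fully open); "gripper_force": force on a finger pad.
Only numpy, scipy, OpenCV 4.12 (cv2) and the standard library are available. Lean on these libraries where they do the work, as an engineer would, in place of code of your own. Each camera call takes 0.05 s, during which the arm holds its last target. There are 200 camera calls.

## Working session

There is one attempt and no reset: what is moved stays moved. The work goes in short steps, Python scripts to look and compute and a tool call to move; the robot and the scene stay as the last step left them, time stands still between calls to the robot, and variables do not carry over. Pictures are saved under pics/ and viewed, at most 10 in all, crops included, and the job is handed in when it is done.

Besides the shell and the picture viewer there is one more tool, called after "Emit:" by a JSON object that holds its "fn" and its "kwargs". carry_out: Moves the arm, as the interface text tells. Its arguments: {"type":"object","properties":{"increments":{"type":"array"}},"required":["increments"]}

```bash
mkdir -p pics; cat > h.py <<'E'
import numpy as np, cv2
from cell import ctrl
def ray(p,uv):
    d=p["R"].T@np.linalg.solve(p["mtx"],[uv[0],uv[1],1.]); c=-p["R"].T@p["t"]; return c,d/np.linalg.norm(d)
def atz(p,uv,z):
    c,d=ray(p,uv); return c+d*(z-c[2])/d[2]
def tri(ps,uvs):
    A=np.zeros((3,3));b=np.zeros(3)
    for p,uv in zip(ps,uvs):
        c,d=ray(p,uv);M=np.eye(3)-np.outer(d,d);A+=M;b+=M@c
    return np.linalg.solve(A,b)
def proj(p,X):
    q=p["mtx"]@(p["R"]@np.asarray(X,float)+p["t"]); return q[:2]/q[2]
def save(p,n): cv2.imwrite("pics/"+n,p["img"][:,:,::-1])
E
python3 - <<'E'
from h import *
np.set_printoptions(precision=3,suppress=True)
P={n:ctrl.grab_frame(n) for n in("side","top")}
for n,p in P.items():
    save(p,n+"0.png"); print(n,"cam",-p["R"].T@p["t"])
    for l in["tin","wide_tin","ramekin","spice_jar","box","cover_hinge","push_pad","lemon","empty_ramekin"]:
        for r in ctrl.place_of(p,l)[:3]: print(n,l,round(r["conf"],2),np.round(r["location"],1),atz(p,r["location"],{"cover_hinge":.106,"ramekin":.015}.get(l,0)))
s=ctrl.observe();print(s["clock"],s["eef_pos"],s["tool_rot"],s["ft_force"],s["grip_width"])
E
```

```text
side cam [-0.396 -0.568  1.564]
side tin 0.75 [370.2 353.9] [ 0.347 -0.264  0.   ]
side spice_jar 0.92 [421.9 264.2] [ 0.702 -0.23   0.   ]
side lemon 0.79 [212.6 244.8] [0.376 0.345 0.   ]
side empty_ramekin 0.55 [213.1 219.6] [0.455 0.412 0.   ]
top cam [0.443 0.027 1.597]
top tin 0.92 [425.2 301.2] [ 0.337 -0.263  0.   ]
top tin 0.88 [469.9 260.2] [ 0.457 -0.405  0.   ]
top tin 0.8 [403.3 257.1] [ 0.473 -0.202  0.   ]
top wide_tin 0.58 [433.7 220.4] [ 0.583 -0.3    0.   ]
top ramekin 0.79 [333.7 217.2] [0.601 0.008 0.015]
top spice_jar 0.87 [409.4 188.4] [ 0.685 -0.229  0.   ]
top box 0.6 [331.  232.6] [0.555 0.018 0.   ]
top push_pad 0.9 [281.  223.4] [0.589 0.171 0.   ]
top push_pad 0.26 [410.8 182.9] [ 0.702 -0.234  0.   ]
top lemon 0.54 [226.9 290.9] [0.386 0.343 0.   ]
top empty_ramekin 0.86 [204.5 270.2] [0.452 0.411 0.   ]
1.0 [ 0.191 -0.595  0.253] [-0.     0.988  0.155  0.   ] [ 0.118 -0.365 -0.445] 0.9981430520945055
```

View pics/side0.png

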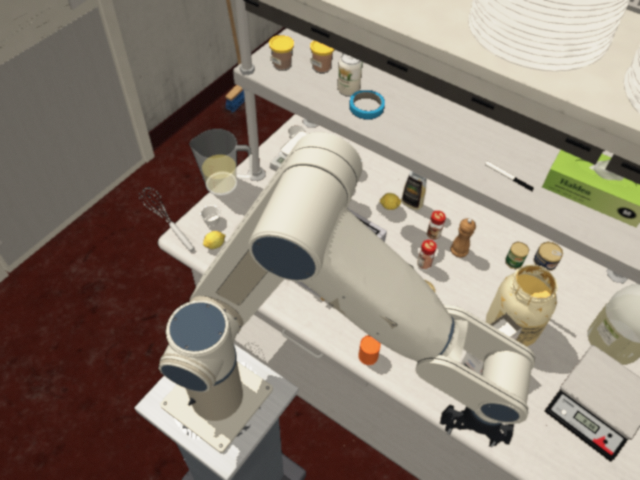

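View pics/top0.png

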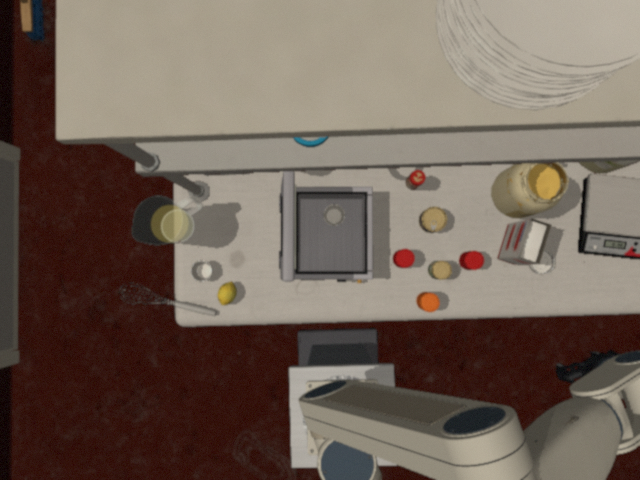

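The top view shows a box at (331,233), with its ramekin at (334,216) and the cover upright on the left. Candidates for the tin are plain tan (441,270), red (404,258), red (472,260), orange (428,301) and the larger tan one (433,219), which is the wide tin. I choose the plain tan one at (441,270) and will check it in a crop.

```bash
python3 - <<'E'
from h import *
np.set_printoptions(precision=3,suppress=True)
p=ctrl.grab_frame("top")
c=p["img"][150:330,270:500]
cv2.imwrite("pics/crop1.png",cv2.resize(c,(782,612),interpolation=cv2.INTER_CUBIC)[:600,:,::-1])
for l in["tin","wide_tin","ramekin","box","cover_hinge"]:
    for r in ctrl.silhouettes(p,l)[:4]:
        m=r["mask"]; v,u=np.nonzero(m)
        print(l,round(r["conf"],2),r["box"],u.mean(),v.mean(),p["img"][m].mean(0), cv2.minAreaRect(np.c_[u,v].astype(np.float32)))
print(atz(p,(441.5,269.5),.072))
# box rim: outer corners
print(p["mtx"])
E
```

```text
tin 0.89 [414.1, 294.0, 30.1, 18.8] 427.65102639296185 301.891495601173 [176.375  90.481  39.226] ((427.5500183105469, 301.8500061035156), (22.45216941833496, 17.708751678466797), 18.43494987487793)
tin 0.84 [460.8, 248.8, 22.3, 21.2] 471.28536585365856 260.5121951219512 [139.859  39.266  36.317] ((471.0, 260.5), (19.0, 24.0), 90.0)
tin 0.84 [393.7, 248.3, 20.1, 22.6] 403.5099150141643 258.4730878186969 [146.465  41.771  38.637] ((403.5, 258.5), (19.0, 21.0), 90.0)
tin 0.64 [427.0, 260.5, 25.5, 15.6] 439.45454545454544 269.9504132231405 [141.959 124.025  86.565] ((439.5, 270.0), (18.0, 23.0), 90.0)
wide_tin 0.95 [421.5, 206.1, 24.8, 28.6] 432.6644182124789 220.09780775716695 [140.675 122.88   88.54 ] ((432.5, 220.0), (26.0, 27.0), 90.0)
ramekin 0.74 [324.3, 206.5, 21.4, 19.8] 334.0612813370474 214.9025069637883 [118.554 113.407 104.643] ((334.0, 215.0), (20.0, 20.0), 90.0)
ramekin 0.31 [218.3, 280.8, 18.8, 27.0] 226.92411924119241 293.5772357723577 [145.881 127.165  58.889] ((226.5, 293.5), (23.0, 19.0), 90.0)
box 0.95 [279.2, 172.5, 93.5, 110.4] 325.07846352031856 232.7052348050123 [102.034  98.099  95.878] ((325.5, 227.0), (112.0, 93.0), 90.0)
cover_hinge 0.84 [277.3, 172.2, 19.1, 107.4] 287.75518925518924 226.7020757020757 [124.209 119.39  115.843] ((287.11236572265625, 226.47183227539062), (16.983184814453125, 109.10726165771484), 0.8550973534584045)
[ 0.432 -0.301  0.072]
[[519.249   0.    321.244]
 [  0.    519.249 238.014]
 [  0.      0.      1.   ]]
```

View pics/crop1.png

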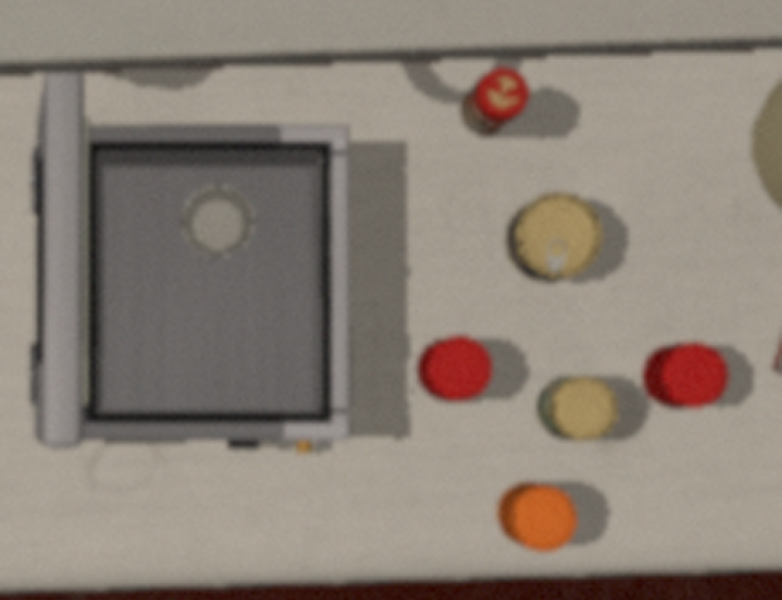

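The crop shows the plain tan tin at crop (585,407), about pixel (442,269.7). It is small, with a plain metal-coloured lid, and has red tins either side and the orange one below. Box inner edges are at crop x 92–330, y 145–417. The choice is confirmed.

```bash
python3 - <<'E'
from h import *
from scipy.spatial.transform import Rotation as Rr
np.set_printoptions(precision=3,suppress=True)
p=ctrl.grab_frame("top")
f=lambda x,y,z:atz(p,(270+x/3.4-.35,150+y/3.4-.35),z)
for n,(x,y,z) in dict(tin=(585,407,.072),redL=(456,368,.072),redR=(692,374,.072),orange=(544,517,.072),wide=(558,236,.058),ram=(218,222,.055),jar=(502,95,.106),TL=(92,145,.1),TR=(330,145,.1),BL=(92,417,.1),BR=(330,417,.1),oTR=(348,125,.1),oBR=(348,437,.1)).items(): print(n,f(x,y,z))
s=ctrl.observe();q=s["tool_rot"];print(s["clock"],s["eef_pos"],Rr.from_quat(np.r_[q[1:],q[0]]).as_matrix())
E
```

```text
tin [ 0.433 -0.302  0.072]
redL [ 0.469 -0.193  0.072]
redR [ 0.458 -0.395  0.072]
orange [ 0.34  -0.263  0.072]
wide [ 0.582 -0.288  0.058]
ram [0.604 0.008 0.055]
jar [ 0.699 -0.236  0.106]
TL [0.669 0.114 0.1  ]
TR [ 0.662 -0.089  0.1  ]
BL [0.437 0.12  0.1  ]
BR [ 0.431 -0.081  0.1  ]
oTR [ 0.679 -0.105  0.1  ]
oBR [ 0.414 -0.095  0.1  ]
1.35 [ 0.191 -0.595  0.253] [[ 0.952  0.306  0.   ]
 [ 0.306 -0.952  0.   ]
 [ 0.    -0.    -1.   ]]
```

Emit:
{"fn": "carry_out", "kwargs": {"increments": [[0, 0, -0.1, 2.2, 2.7, 0, 1], [0, 0, -0.22, 4.8, 5.8, 0, 1], [0, 0, -0.34, 7.4, 9, 0, 1], [0, 0, -0.46, 10, 12, -1, 1], [0, 0, -0.58, 12.6, 15.2, -2, 1], [0, 0, -0.7, 15.2, 18.4, -3, 1], [0, 0, -0.82, 17.8, 21.5, -4, 1], [0, 0, -0.94, 20.4, 24.6, -5, 1], [0, 0, -1.06, 22.6, 27.4, -6, 1], [0, 0, -1.187, 24.2, 29.3, -7, 1]]}}

```text
clock: 2.18
eef_pos: [0.433, -0.3026, 0.1844]
tool_rot: [0.0, 0.912, -0.41, 0.001]
ft_force: [1.0, -0.5, -0.6]
grip_width: 1.001
gripper_force: 0.0
```

Emit:
{"fn": "carry_out", "kwargs": {"increments": [[0, 0, 0, 0, 0, -0.5, 1], [0, 0, 0, 0, 0, -1.5, 1], [0, 0, 0, 0, 0, -2.5, 1], [0, 0, 0, 0, 0, -2.5, 1]]}}

```text
clock: 2.52
eef_pos: [0.4303, -0.3041, 0.1573]
tool_rot: [-0.0, 0.913, -0.407, -0.001]
ft_force: [-0.4, 0.1, 0.4]
grip_width: 1.001
gripper_force: 0.0
```

```bash
python3 - <<'E'
from h import *
np.set_printoptions(precision=3,suppress=True)
P={n:ctrl.grab_frame(n) for n in("side","top")}
o=[]
for n,p in P.items():
    for r in ctrl.silhouettes(p,"tin")[:5]:
        v,u=np.nonzero(r["mask"]);print(n,r["conf"],u.mean(),v.mean(),p["img"][r["mask"]].mean(0),atz(p,(u.mean(),v.mean()),.036))
c=np.hstack([cv2.resize(P[n]["img"][y-50:y+50,x-65:x+65],(400,308),interpolation=2) for n,x,y in(("side",400,320),("top",440,265))])
cv2.imwrite("pics/b.png",c[:,:,::-1])
s=ctrl.observe();print(s["clock"],s["eef_pos"],s["tool_rot"],s["joint_positions"],s["ft_force"])
print(proj(P["side"],[.433,-.302,.072]),proj(P["side"],[.433,-.302,0]))
E
```

```text
side 0.97 373.61538461538464 303.8954635108481 [172.262  46.649  44.15 ] [ 0.471 -0.193  0.036]
side 0.91 432.9245614035088 343.93333333333334 [149.181  44.514  41.989] [ 0.458 -0.396  0.036]
side 0.79 368.97482014388487 349.6061151079137 [207.313 115.347  60.939] [ 0.339 -0.261  0.036]
side 0.62 397.62992125984255 333.11811023622045 [158.398 147.874 108.689] [ 0.429 -0.299  0.036]
top 0.59 287.5897897897898 227.32492492492491 [119.631 114.972 111.523] [0.573 0.148 0.036]
top 0.55 402.99675324675326 258.7857142857143 [142.854  35.357  32.864] [ 0.467 -0.195  0.036]
top 0.55 201.1473087818697 271.1643059490085 [141.139 135.969 125.331] [0.449 0.412 0.036]
top 0.53 424.79423868312756 300.8971193415638 [161.362  85.7    40.658] [ 0.34  -0.255  0.036]
top 0.46 435.3264462809917 270.9586776859504 [128.806 114.657  83.831] [ 0.428 -0.29   0.036]
2.7167 [ 0.431 -0.305  0.16 ] [ 0.     0.913 -0.408  0.   ] [-0.638  0.417  1.909 -0.     0.815  1.773] [-0.905 -0.271  0.382]
[400.903 326.538] [397.654 338.863]
```

View pics/b.png

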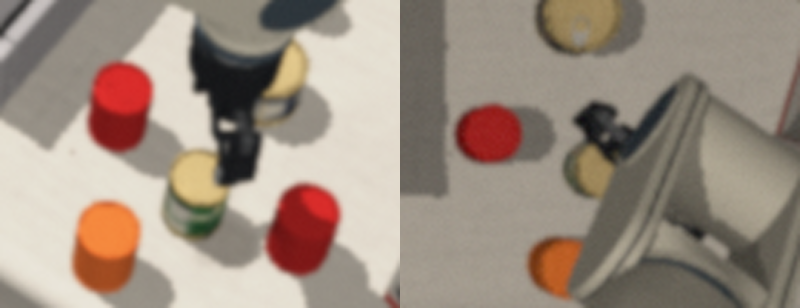

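The view shows the green-labelled tan tin at side pixel (400,328), top (439,270), with the gripper just above and clear of the neighbours. I'll nudge +y by 4 mm, descend and grip.

Emit:
{"fn": "carry_out", "kwargs": {"increments": [[0, 0, 0, 0, 0.4, -1, 1], [0, 0, 0, 0, 0.4, -3, 1], [0, 0, 0, 0, 0.4, -5.2, 1], [0, 0, 0, 0, 0.4, -7.4, 1], [0, 0, 0, 0, 0.4, -9.4, 1], [0, 0, 0, 0, 0.4, -10.6, 1], [0, 0, 0, 0, 0.4, -11.2, 1], [0, 0, 0, 0, 0.4, -11.2, 1], [0, 0, 0, 0, 0.4, -11.2, -1], [0, 0, 0, 0, 0.4, -11.2, -1]]}}

```text
clock: 3.55
eef_pos: [0.4323, -0.3005, 0.0481]
tool_rot: [0.0, 0.913, -0.407, 0.001]
ft_force: [0.6, -0.0, -0.3]
grip_width: 0.75
gripper_force: 0.0
```

Emit:
{"fn": "carry_out", "kwargs": {"increments": [[0, 0, 0, 0, 0, 0, -1], [0, 0, 0, 0, 0, 0, -1], [0, 0, 0, 0, 0, 0, -1], [0, 0, 0, 0, 0, 0, -1], [0, 0, 0, 0, 0, 0, -1]]}}

```text
clock: 3.97
eef_pos: [0.4323, -0.3005, 0.0485]
tool_rot: [0.0, 0.913, -0.407, 0.001]
ft_force: [-0.8, -0.2, 5.8]
grip_width: 0.66
gripper_force: 63.5
```

Emit:
{"fn": "carry_out", "kwargs": {"increments": [[0, 0, 0, 0, 0, 0.5, -1], [0, 0, 0, 0, 0, 2, -1], [0, 0, 0, 0, 0, 4.5, -1], [0, 0, 0, 0, 0, 7.5, -1], [0, 0, 0, 0, 0, 10.5, -1], [0, 0, 0, 0, 0, 13.5, -1], [0, 0, 0, 0, 0, 15.5, -1], [0, 0, 0, 0, 0, 16, -1], [0, 0, 0, 0, 0, 16, -1]]}}

```text
clock: 4.72
eef_pos: [0.4324, -0.3005, 0.209]
tool_rot: [0.0, 0.913, -0.407, 0.002]
ft_force: [0.1, -0.6, -2.5]
grip_width: 0.659
gripper_force: 64.0
```

Emit:
{"fn": "carry_out", "kwargs": {"increments": [[0, 0, 0.05, 0.2, 1, 0, -1], [0, 0, 0.14, 0.9, 4, 0, -1], [0, 0, 0.24, 1.6, 8, 0, -1], [0, 0, 0.34, 2.4, 12, 0, -1], [0, 0, 0.45, 3.2, 16, 0, -1], [0, 0, 0.56, 4, 20, 0, -1], [0, 0, 0.66, 4.8, 24, 0, -1], [0, 0, 0.75, 5.5, 28, 0, -1], [0, 0, 0.82, 6, 30.8, 0, -1], [0, 0, 0.838, 6.1, 31.8, 0, -1]]}}

```text
clock: 5.55
eef_pos: [0.4921, 0.0214, 0.2055]
tool_rot: [-0.0, 1.0, 0.003, -0.001]
ft_force: [0.2, -0.6, -0.1]
grip_width: 0.658
gripper_force: 64.1
```

```bash
python3 - <<'E'
from h import *
np.set_printoptions(precision=3,suppress=True)
p=ctrl.grab_frame("side");t=ctrl.grab_frame("top")
c=np.hstack([cv2.resize(q["img"][y-75:y+75,x-100:x+100],(400,300),interpolation=2) for q,x,y in((p,330,260),(t,330,230))])
cv2.imwrite("pics/c.png",c[:,:,::-1])
s=ctrl.observe();print(s["clock"],s["eef_pos"],s["tool_rot"],s["joint_positions"],s["ft_force"],s["grip_width"])
E
```

```text
5.65 [0.492 0.02  0.206] [ 0.     1.     0.001 -0.001] [ 0.015  0.298  1.955 -0.     0.891  1.585] [-0.477 -0.093 -1.466] 0.658447112895967
```

View pics/c.png

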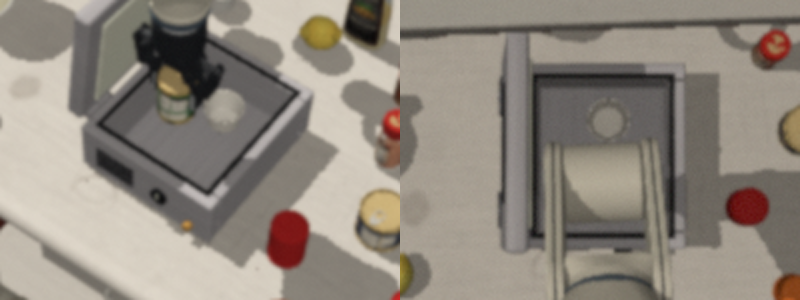

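The tin hangs upright (side crop about (177,95)) over the empty part of the box, clear of the ramekin and the cover. I'll lower it now.

Emit:
{"fn": "carry_out", "kwargs": {"increments": [[0, 0, 0, 0.1, -0.2, -1, -1], [0, 0, 0, 0.1, -0.2, -3, -1], [0, 0, 0, 0.1, -0.2, -5.5, -1], [0, 0, 0, 0.1, -0.2, -8, -1], [0, 0, 0, 0.1, -0.2, -10.2, -1], [0, 0, 0, 0.1, -0.2, -12, -1], [0, 0, 0, 0.1, -0.2, -13, -1], [0, 0, 0, 0.1, -0.2, -13.5, -1], [0, 0, 0, 0.1, -0.2, -13.8, -1], [0, 0, 0, 0.1, -0.2, -13.8, -1]]}}

```text
clock: 6.48
eef_pos: [0.4937, 0.0154, 0.069]
tool_rot: [0.0, 1.0, -0.001, -0.0]
ft_force: [0.3, 0.7, -1.1]
grip_width: 0.655
gripper_force: 64.1
```

Emit:
{"fn": "carry_out", "kwargs": {"increments": [[0, 0, 0, 0, 0, -0.15, -1], [0, 0, 0, 0, 0, -0.3, -1], [0, 0, 0, 0, 0, -0.4, -1], [0, 0, 0, 0, 0, -0.4, -1]]}}

```text
clock: 6.82
eef_pos: [0.4939, 0.0161, 0.0656]
tool_rot: [-0.0, 1.0, -0.001, 0.0]
ft_force: [0.3, 1.1, -0.9]
grip_width: 0.664
gripper_force: 64.1
```

Emit:
{"fn": "carry_out", "kwargs": {"increments": [[0, 0, 0, 0, 0, -0.1, -1], [0, 0, 0, 0, 0, -0.15, -1], [0, 0, 0, 0, 0, -0.2, -1], [0, 0, 0, 0, 0, -0.2, -1]]}}

```text
clock: 7.15
eef_pos: [0.4938, 0.0161, 0.0636]
tool_rot: [-0.0, 1.0, -0.001, 0.0]
ft_force: [-1.1, 1.8, 4.5]
grip_width: 0.657
gripper_force: 64.7
```

Emit:
{"fn": "carry_out", "kwargs": {"increments": [[0, 0, 0, 0, 0, 0, 0.6], [0, 0, 0, 0, 0, 0, 0.8], [0, 0, 0, 0, 0, 0, 0.8], [0, 0, 0, 0, 0, 0, 0.8], [0, 0, 0, 0, 0, 1, 0.8], [0, 0, 0, 0, 0, 3, 0.8], [0, 0, 0, 0, 0, 6, 0.8], [0, 0, 0, 0, 0, 9.5, 0.8], [0, 0, 0, 0, 0, 13, 0.8]]}}

```text
clock: 7.9
eef_pos: [0.493, 0.016, 0.1948]
tool_rot: [0.0, 1.0, -0.001, -0.001]
ft_force: [0.0, -0.3, -0.1]
grip_width: 0.901
gripper_force: 0.0
```

Emit:
{"fn": "carry_out", "kwargs": {"increments": [[0, 0, 0, 0, -1, 3, 0.8], [0, 0, 0, -1, -1, 7, 0], [0, 0, 0, -2, -1, 11, -1], [0, 0, 0, -3, -1, 15, -1], [0, 0, 0, -5, -1, 19, -1], [0, 0, 0, -7, -1, 22, -1], [0, 0, 0, -8, -1, 24, -1], [0, 0, 0, -8, -1, 24, -1]]}}

```text
clock: 8.57
eef_pos: [0.4133, 0.006, 0.4388]
tool_rot: [0.0, 1.0, -0.001, 0.005]
ft_force: [0.1, -0.1, -0.4]
grip_width: -0.0
gripper_force: 0.0
```

```bash
python3 - <<'E'
from h import *
np.set_printoptions(precision=3,suppress=True)
p=ctrl.grab_frame("side");t=ctrl.grab_frame("top")
c=np.hstack([cv2.resize(q["img"][y-75:y+75,x-100:x+100],(400,300),interpolation=2) for q,x,y in((p,330,260),(t,330,230))])
cv2.imwrite("pics/d.png",c[:,:,::-1])
s=ctrl.observe();print(s["clock"],s["eef_pos"],s["tool_rot"],s["joint_positions"],s["ft_force"],s["grip_width"])
for n,q in(("s",p),("t",t)):
  for l in("push_pad","cover_hinge","tin"):
    for r in ctrl.place_of(q,l)[:2]: print(n,l,r["conf"],r["location"])
a=np.array([.0523,0]);C=np.array([.548,.016]);X=np.array([np.cos(-.035),np.sin(-.035)]);Y=np.array([-X[1],X[0]])
h=C+.124*Y
for X3 in(np.r_[h+.0018*Y,.308],np.r_[h+.0018*Y+.075*X,.308],np.r_[h+.0018*Y-.075*X,.308]): print(X3,proj(p,X3),proj(t,X3))
f=lambda x,y,z:atz(p,(230+x/2-.25,185+y/2-.25),z)
print(f(297,93,.1),f(210,191,.1),f(98,123,.1))
E
```

```text
8.6667 [0.413 0.006 0.434] [ 0.     1.    -0.001  0.001] [-0.014 -0.092  1.836 -0.     1.395  1.558] [-0.535  0.77  -0.611] 0.0035857817053230904
s push_pad 0.77 [296.6, 168.6]
s cover_hinge 0.88 [294.3, 219.5]
s cover_hinge 0.53 [422.3, 265.2]
s tin 0.91 [367.4, 355.5]
s tin 0.78 [314.1, 271.2]
t push_pad 0.77 [280.5, 224.5]
t tin 0.68 [424.6, 300.5]
t tin 0.66 [465.7, 255.5]
[0.552 0.142 0.308] [296.735 172.633] [281.741 226.65 ]
[0.627 0.139 0.308] [313.046 157.545] [282.012 196.775]
[0.477 0.144 0.308] [279.716 188.375] [281.467 256.735]
[ 0.66  -0.084  0.1  ] [ 0.436 -0.077  0.1  ] [0.438 0.125 0.1  ]
```

View pics/d.png

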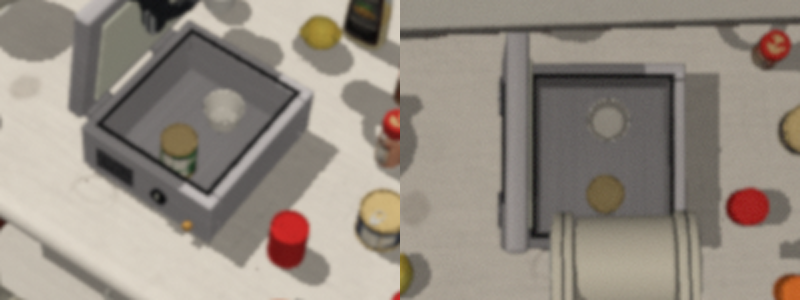

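The view shows the tin upright in the box (side crop (180,148), top crop (605,193)), with the ramekin untouched at top crop (607,122). Now I'll go round to the outer side of the cover with the fingers closed and the tool tilted.

Emit:
{"fn": "carry_out", "kwargs": {"increments": [[-0.05, 0, 0, 0, 2, 0.5, -1], [-0.15, 0, 0, 0, 5.5, 1, -1], [-0.25, 0, 0, 0, 9, 2, -1], [-0.35, 0, 0, 0, 13, 2, -1], [-0.45, 0, 0, 0, 17, 2, -1], [-0.55, 0, 0, 0, 21, 2, -1], [-0.65, 0, 0, 0, 25, 2, -1], [-0.75, 0, 0, 0, 28, 2, -1], [-0.83, 0, 0, 0, 29.5, 2, -1], [-0.87, 0, 0, 0, 30, 2, -1]]}}

```text
clock: 9.8
eef_pos: [0.4133, 0.3097, 0.45]
tool_rot: [0.425, 0.905, 0.002, -0.0]
ft_force: [-0.5, 0.2, -0.8]
grip_width: 0.002
gripper_force: 0.0
```

```bash
python3 - <<'E'
from h import *
np.set_printoptions(precision=3,suppress=True)
s=ctrl.observe();print(s["clock"],s["eef_pos"],s["tool_rot"],s["joint_positions"],s["ft_force"],s["grip_width"])
E
```

```text
9.8 [0.413 0.31  0.45 ] [ 0.425  0.905  0.002 -0.   ] [ 0.886  0.401  1.436 -0.562  1.988  2.406] [-0.476  0.223 -0.772] 0.0022276980188992426
```

Emit:
{"fn": "carry_out", "kwargs": {"increments": [[0, 0.06, 0.051, 1, 0, 0, -1], [0, 0.12, 0.101, 2.5, 0, 0, -1], [0, 0.18, 0.152, 4, 0, 0, -1], [0, 0.241, 0.202, 5.5, -1, 0, -1], [0, 0.302, 0.253, 7.5, -2, 0, -1], [0, 0.362, 0.304, 9, -3, -1, -1], [0, 0.422, 0.354, 10.5, -4, -2, -1], [0, 0.483, 0.405, 12, -5, -2, -1], [0, 0.543, 0.455, 13.5, -5, -2, -1], [0, 0.603, 0.506, 14.2, -5, -2, -1]]}}

```text
clock: 10.63
eef_pos: [0.5572, 0.2553, 0.4315]
tool_rot: [0.389, 0.837, 0.348, -0.164]
ft_force: [-0.1, 0.3, 0.3]
grip_width: 0.002
gripper_force: 0.0
```

Emit:
{"fn": "carry_out", "kwargs": {"increments": [[0, 0.06, 0.051, 0, 0, -1, -1], [0, 0.12, 0.101, 0, 0, -2, -1], [0, 0.18, 0.152, 0, -0.5, -3, -1], [0, 0.241, 0.202, 0, -1, -4.5, -1], [0, 0.302, 0.253, 0, -2, -6, -1], [0, 0.362, 0.304, 0, -3, -7.5, -1], [0, 0.422, 0.354, 0, -4, -9, -1], [0, 0.483, 0.405, 0, -5, -10, -1], [0, 0.543, 0.455, 0, -5.5, -10.8, -1], [0, 0.603, 0.506, 0, -5.6, -10.8, -1]]}}

```text
clock: 11.47
eef_pos: [0.555, 0.1987, 0.322]
tool_rot: [0.296, 0.638, 0.642, -0.303]
ft_force: [0.0, -0.2, 0.6]
grip_width: 0.008
gripper_force: 0.0
```

```bash
python3 - <<'E'
from h import *
np.set_printoptions(precision=3,suppress=True)
p=ctrl.grab_frame("side");t=ctrl.grab_frame("top")
c=np.hstack([cv2.resize(q["img"][y-75:y+75,x-100:x+100],(400,300),interpolation=2) for q,x,y in((p,300,200),(t,290,230))])
cv2.imwrite("pics/e.png",c[:,:,::-1])
s=ctrl.observe();print(s["clock"],s["eef_pos"],s["tool_rot"],s["joint_positions"],s["ft_force"],s["grip_width"])
E
```

```text
11.5667 [0.556 0.2   0.324] [ 0.297  0.64   0.641 -0.301] [ 0.622  0.554  1.487 -0.675  1.682  0.75 ] [ 0.119  0.402 -0.433] -0.0015819397840549031
```

View pics/e.png

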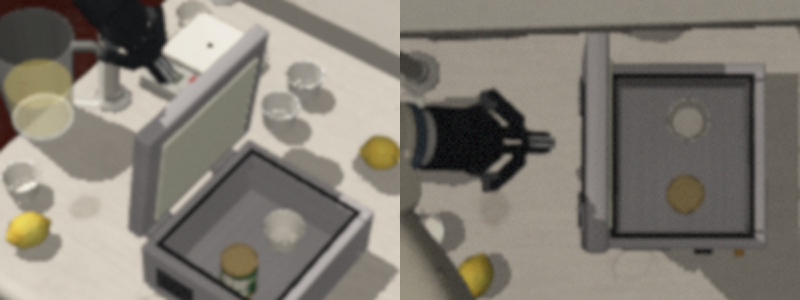

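The closed fingertips (top crop (552,142)) are level with the pad, about 35 mm from the outer face (583,140). The tin and ramekin are standing. Next I approach for contact.

Emit:
{"fn": "carry_out", "kwargs": {"increments": [[0, 0, 0, 0, -0.5, 0, -1], [0, 0, 0, 0, -1, 0, -1], [0, 0, 0, 0, -1.5, 0, -1], [0, 0, 0, 0, -2, 0, -1], [0, 0, 0, 0, -2.3, 0, -1], [0, 0, 0, 0, -2.5, 0, -1], [0, 0, 0, 0, -2.6, 0, -1], [0, 0, 0, 0, -2.7, 0, -1], [0, 0, 0, 0, -2.8, 0, -1], [0, 0, 0, 0, -2.8, 0, -1]]}}

```text
clock: 12.4
eef_pos: [0.5557, 0.1719, 0.3252]
tool_rot: [0.298, 0.641, 0.641, -0.3]
ft_force: [-0.6, -0.1, -0.3]
grip_width: -0.002
gripper_force: 0.0
```

Emit:
{"fn": "carry_out", "kwargs": {"increments": [[0, 0, 0, 0, -0.15, 0, -1], [0, 0, 0, 0, -0.3, 0, -1], [0, 0, 0, 0, -0.45, 0, -1], [0, 0, 0, 0, -0.6, 0, -1], [0, 0, 0, 0, -0.6, 0, -1]]}}

```text
clock: 12.82
eef_pos: [0.5556, 0.1657, 0.3252]
tool_rot: [0.298, 0.641, 0.641, -0.3]
ft_force: [0.4, -0.2, 0.6]
grip_width: 0.0
gripper_force: 0.0
```

Emit:
{"fn": "carry_out", "kwargs": {"increments": [[0, 0, 0, 0, -0.15, 0, -1], [0, 0, 0, 0, -0.3, 0, -1], [0, 0, 0, 0, -0.45, 0, -1], [0, 0, 0, 0, -0.6, 0, -1], [0, 0, 0, 0, -0.6, 0, -1]]}}

```text
clock: 13.23
eef_pos: [0.5556, 0.1618, 0.3252]
tool_rot: [0.297, 0.641, 0.642, -0.298]
ft_force: [-2.3, 11.1, 1.1]
grip_width: 0.001
gripper_force: 5.2
```

```bash
python3 - <<'E'
import numpy as np
def T(th):
    a=.17+.70*th/1.45; u=np.array([-np.cos(th),np.sin(th)]);n=np.array([np.sin(th),np.cos(th)])
    return np.array([.143,.106])+.203*u+.0267*n+.022*np.array([np.sin(a),np.cos(a)]),a
ths=np.linspace(1.45,0,13)
for A,B in zip(ths,ths[1:]):
    p,a=T(A);q,b=T(B);M=T((A+B)/2); print(round(B,3),"drot",round(a-b,4),"d cm",np.round((q-p)*100,2),"mid",np.round((M[0]-p)*100,2),"abs",np.round(q,4))
E
```

```text
1.329 drot 0.0583 d cm [-2.55 -0.03] mid [-1.28  0.02] abs [0.1363 0.3246]
1.208 drot 0.0583 d cm [-2.53 -0.33] mid [-1.27 -0.13] abs [0.111  0.3213]
1.088 drot 0.0583 d cm [-2.46 -0.63] mid [-1.24 -0.28] abs [0.0864 0.3151]
0.967 drot 0.0583 d cm [-2.37 -0.91] mid [-1.2  -0.42] abs [0.0627 0.3059]
0.846 drot 0.0583 d cm [-2.23 -1.18] mid [-1.14 -0.56] abs [0.0404 0.2941]
0.725 drot 0.0583 d cm [-2.07 -1.44] mid [-1.06 -0.69] abs [0.0197 0.2797]
0.604 drot 0.0583 d cm [-1.88 -1.67] mid [-0.97 -0.81] abs [0.0009 0.263 ]
0.483 drot 0.0583 d cm [-1.66 -1.88] mid [-0.86 -0.91] abs [-0.0157  0.2442]
0.363 drot 0.0583 d cm [-1.42 -2.06] mid [-0.74 -1.01] abs [-0.0299  0.2237]
0.242 drot 0.0583 d cm [-1.16 -2.2 ] mid [-0.61 -1.09] abs [-0.0415  0.2016]
0.121 drot 0.0583 d cm [-0.88 -2.32] mid [-0.48 -1.15] abs [-0.0503  0.1784]
0.0 drot 0.0583 d cm [-0.6 -2.4] mid [-0.33 -1.19] abs [-0.0563  0.1544]
```

Emit:
{"fn": "carry_out", "kwargs": {"increments": [[0.006, 0, 0, 0, -0.22, 0, -1], [0.012, 0, 0, -0.02, -0.5, 0, -1], [0.018, 0, 0, -0.03, -0.76, 0.02, -1], [0.023, 0, 0, -0.04, -1.02, 0.02, -1], [0.029, 0, 0, -0.04, -1.28, 0.02, -1], [0.035, 0, 0, -0.05, -1.53, 0.02, -1], [0.041, 0, 0, -0.06, -1.79, 0.01, -1], [0.047, 0, 0, -0.07, -2.04, 0, -1], [0.052, 0, 0, -0.08, -2.3, -0.01, -1], [0.058, 0, 0, -0.09, -2.55, -0.03, -1]]}}

```text
clock: 14.07
eef_pos: [0.5548, 0.1365, 0.3248]
tool_rot: [0.278, 0.649, 0.651, -0.279]
ft_force: [-2.0, 11.0, 1.1]
grip_width: 0.004
gripper_force: 5.5
```

Tracking well; I'll continue.

Emit:
{"fn": "carry_out", "kwargs": {"increments": [[0.006, 0, 0, -0.01, -0.25, -0.01, -1], [0.012, 0, 0, -0.02, -0.51, -0.03, -1], [0.018, 0, 0, -0.03, -0.76, -0.06, -1], [0.023, 0, 0, -0.04, -1.02, -0.1, -1], [0.029, 0, 0, -0.04, -1.27, -0.13, -1], [0.035, 0, 0, -0.05, -1.52, -0.17, -1], [0.041, 0, 0, -0.06, -1.78, -0.2, -1], [0.047, 0, 0, -0.07, -2.03, -0.24, -1], [0.052, 0, 0, -0.08, -2.28, -0.29, -1], [0.058, 0, 0, -0.09, -2.53, -0.33, -1]]}}

```text
clock: 14.9
eef_pos: [0.554, 0.111, 0.3213]
tool_rot: [0.259, 0.657, 0.658, -0.26]
ft_force: [-1.7, 10.2, -0.2]
grip_width: 0.003
gripper_force: 4.7
```

Emit:
{"fn": "carry_out", "kwargs": {"increments": [[0.006, 0, 0, -0.01, -0.25, -0.05, -1], [0.012, 0, 0, -0.02, -0.5, -0.1, -1], [0.018, 0, 0, -0.03, -0.75, -0.16, -1], [0.023, 0, 0, -0.04, -1, -0.22, -1], [0.029, 0, 0, -0.04, -1.24, -0.28, -1], [0.035, 0, 0, -0.05, -1.49, -0.34, -1], [0.041, 0, 0, -0.06, -1.73, -0.41, -1], [0.047, 0, 0, -0.07, -1.98, -0.48, -1], [0.052, 0, 0, -0.08, -2.22, -0.55, -1], [0.058, 0, 0, -0.09, -2.46, -0.63, -1]]}}

```text
clock: 15.73
eef_pos: [0.5533, 0.0864, 0.315]
tool_rot: [0.24, 0.664, 0.666, -0.241]
ft_force: [0.9, 8.8, -0.1]
grip_width: -0.005
gripper_force: 3.9
```

Emit:
{"fn": "carry_out", "kwargs": {"increments": [[0.006, 0, 0, -0.01, -0.24, -0.08, -1], [0.012, 0, 0, -0.02, -0.48, -0.16, -1], [0.018, 0, 0, -0.03, -0.72, -0.24, -1], [0.023, 0, 0, -0.04, -0.96, -0.33, -1], [0.029, 0, 0, -0.04, -1.2, -0.42, -1], [0.035, 0, 0, -0.05, -1.43, -0.51, -1], [0.041, 0, 0, -0.06, -1.67, -0.61, -1], [0.047, 0, 0, -0.07, -1.9, -0.71, -1], [0.052, 0, 0, -0.08, -2.14, -0.81, -1], [0.058, 0, 0, -0.08, -2.37, -0.91, -1]]}}

```text
clock: 16.57
eef_pos: [0.5526, 0.0625, 0.3059]
tool_rot: [0.221, 0.671, 0.672, -0.222]
ft_force: [0.5, 7.3, -0.6]
grip_width: -0.003
gripper_force: 3.2
```

Emit:
{"fn": "carry_out", "kwargs": {"increments": [[0.006, 0, 0, -0.01, -0.21, -0.13, -1], [0.012, 0, 0, -0.02, -0.43, -0.26, -1], [0.018, 0, 0, -0.03, -0.65, -0.39, -1], [0.023, 0, 0, -0.04, -0.86, -0.52, -1], [0.029, 0, 0, -0.04, -1.08, -0.65, -1], [0.035, 0, 0, -0.05, -1.3, -0.79, -1], [0.041, 0, 0, -0.06, -1.5, -0.92, -1], [0.047, 0, 0, -0.07, -1.71, -1.06, -1], [0.052, 0, 0, -0.08, -1.92, -1.2, -1], [0.058, 0, 0, -0.08, -2.13, -1.33, -1]]}}

```text
clock: 17.4
eef_pos: [0.5518, 0.0399, 0.2934]
tool_rot: [0.202, 0.677, 0.678, -0.203]
ft_force: [0.1, 4.5, 4.8]
grip_width: -0.001
gripper_force: 3.0
```

Emit:
{"fn": "carry_out", "kwargs": {"increments": [[0.006, 0, 0, -0.01, -0.21, -0.14, -1], [0.012, 0, 0, -0.02, -0.42, -0.28, -1], [0.018, 0, 0, -0.03, -0.64, -0.42, -1], [0.023, 0, 0, -0.04, -0.85, -0.56, -1], [0.029, 0, 0, -0.04, -1.05, -0.7, -1], [0.035, 0, 0, -0.05, -1.26, -0.85, -1], [0.041, 0, 0, -0.06, -1.46, -1, -1], [0.047, 0, 0, -0.07, -1.66, -1.15, -1], [0.052, 0, 0, -0.07, -1.86, -1.3, -1], [0.058, 0, 0, -0.07, -2.05, -1.46, -1]]}}

```text
clock: 18.23
eef_pos: [0.5509, 0.0188, 0.2782]
tool_rot: [0.182, 0.682, 0.683, -0.184]
ft_force: [4.3, 2.2, 5.1]
grip_width: -0.003
gripper_force: 2.6
```

Emit:
{"fn": "carry_out", "kwargs": {"increments": [[0.006, 0, 0, -0.01, -0.19, -0.16, -1], [0.012, 0, 0, -0.02, -0.38, -0.33, -1], [0.018, 0, 0, -0.03, -0.57, -0.49, -1], [0.023, 0, 0, -0.03, -0.76, -0.66, -1], [0.029, 0, 0, -0.04, -0.95, -0.83, -1], [0.035, 0, 0, -0.04, -1.14, -1, -1], [0.041, 0, 0, -0.05, -1.32, -1.17, -1], [0.047, 0, 0, -0.06, -1.5, -1.35, -1], [0.052, 0, 0, -0.06, -1.68, -1.52, -1], [0.058, 0, 0, -0.07, -1.86, -1.69, -1]]}}

```text
clock: 19.07
eef_pos: [0.5499, 0.0003, 0.2611]
tool_rot: [0.162, 0.687, 0.689, -0.164]
ft_force: [3.9, 1.8, 3.8]
grip_width: -0.003
gripper_force: 2.1
```

Emit:
{"fn": "carry_out", "kwargs": {"increments": [[0.006, 0, 0, -0.01, -0.17, -0.18, -1], [0.012, 0, 0, -0.02, -0.34, -0.37, -1], [0.018, 0, 0, -0.03, -0.51, -0.55, -1], [0.023, 0, 0, -0.03, -0.68, -0.74, -1], [0.029, 0, 0, -0.03, -0.85, -0.93, -1], [0.035, 0, 0, -0.04, -1.01, -1.12, -1], [0.041, 0, 0, -0.04, -1.17, -1.31, -1], [0.047, 0, 0, -0.05, -1.33, -1.5, -1], [0.052, 0, 0, -0.05, -1.49, -1.7, -1], [0.058, 0, 0, -0.06, -1.65, -1.89, -1]]}}

```text
clock: 19.9
eef_pos: [0.5493, -0.0161, 0.2422]
tool_rot: [0.142, 0.692, 0.693, -0.144]
ft_force: [3.4, 2.1, 2.4]
grip_width: -0.003
gripper_force: 1.7
```

Emit:
{"fn": "carry_out", "kwargs": {"increments": [[0.006, 0, 0, 0.02, -0.14, -0.2, -1], [0.012, 0, 0, 0.03, -0.29, -0.4, -1], [0.018, 0, 0, 0.05, -0.44, -0.61, -1], [0.023, 0, 0, 0.05, -0.59, -0.82, -1], [0.029, 0, 0, 0.05, -0.73, -1.02, -1], [0.035, 0, 0, 0.05, -0.87, -1.22, -1], [0.041, 0, 0, 0.05, -1, -1.43, -1], [0.047, 0, 0, 0.05, -1.14, -1.64, -1], [0.052, 0, 0, 0.05, -1.28, -1.85, -1], [0.058, 0, 0, 0.05, -1.41, -2.06, -1]]}}

```text
clock: 20.73
eef_pos: [0.5496, -0.0302, 0.2216]
tool_rot: [0.122, 0.696, 0.697, -0.124]
ft_force: [-2.7, 1.8, 2.9]
grip_width: 0.004
gripper_force: 1.5
```

Emit:
{"fn": "carry_out", "kwargs": {"increments": [[0.006, 0, 0, 0, -0.12, -0.21, -1], [0.012, 0, 0, 0, -0.24, -0.43, -1], [0.018, 0, 0, 0, -0.36, -0.65, -1], [0.023, 0, 0, 0, -0.48, -0.87, -1], [0.029, 0, 0, 0, -0.6, -1.09, -1], [0.035, 0, 0, 0, -0.72, -1.31, -1], [0.041, 0, 0, 0, -0.83, -1.53, -1], [0.047, 0, 0, 0, -0.94, -1.76, -1], [0.052, 0, 0, 0, -1.05, -1.98, -1], [0.058, 0, 0, 0, -1.15, -2.2, -1]]}}

```text
clock: 21.57
eef_pos: [0.5499, -0.0417, 0.1997]
tool_rot: [0.102, 0.699, 0.7, -0.104]
ft_force: [-2.4, 0.7, 2.8]
grip_width: 0.003
gripper_force: 1.6
```

Emit:
{"fn": "carry_out", "kwargs": {"increments": [[0.006, 0, 0, 0, -0.1, -0.23, -1], [0.012, 0, 0, 0, -0.19, -0.46, -1], [0.018, 0, 0, -0.01, -0.29, -0.69, -1], [0.023, 0, 0, -0.02, -0.38, -0.92, -1], [0.029, 0, 0, -0.03, -0.47, -1.15, -1], [0.035, 0, 0, -0.03, -0.55, -1.38, -1], [0.041, 0, 0, -0.03, -0.63, -1.62, -1], [0.047, 0, 0, -0.03, -0.72, -1.85, -1], [0.052, 0, 0, -0.03, -0.8, -2.09, -1], [0.058, 0, 0, -0.03, -0.88, -2.32, -1]]}}

```text
clock: 22.4
eef_pos: [0.5496, -0.0504, 0.1764]
tool_rot: [0.082, 0.702, 0.703, -0.084]
ft_force: [-1.9, 2.5, 2.7]
grip_width: -0.003
gripper_force: 1.6
```

Emit:
{"fn": "carry_out", "kwargs": {"increments": [[0.003, 0, 0, 0, -0.04, -0.12, -1], [0.006, 0, 0, 0, -0.08, -0.24, -1], [0.009, 0, 0, 0, -0.12, -0.36, -1], [0.012, 0, 0, 0, -0.16, -0.48, -1], [0.015, 0, 0, 0, -0.2, -0.6, -1], [0.017, 0, 0, 0, -0.24, -0.72, -1], [0.02, 0, 0, 0, -0.27, -0.84, -1], [0.023, 0, 0, 0, -0.3, -0.96, -1], [0.026, 0, 0, 0, -0.32, -1.08, -1], [0.03, 0, 0, 0, -0.33, -1.2, -1]]}}

```text
clock: 23.23
eef_pos: [0.5497, -0.0539, 0.1647]
tool_rot: [0.071, 0.703, 0.704, -0.073]
ft_force: [-0.4, 0.1, 3.3]
grip_width: -0.001
gripper_force: 1.6
```

Emit:
{"fn": "carry_out", "kwargs": {"increments": [[0, 0, 0, 0, -0.02, -0.08, -1], [0, 0, 0, 0, -0.04, -0.16, -1], [0, 0, 0, 0, -0.05, -0.24, -1], [0, 0, 0, 0, -0.06, -0.32, -1], [0, 0, 0, 0, -0.08, -0.4, -1], [0, 0, 0, 0, -0.1, -0.48, -1], [0, 0, 0, 0, -0.11, -0.56, -1], [0, 0, 0, 0, -0.12, -0.64, -1]]}}

```text
clock: 23.9
eef_pos: [0.5497, -0.055, 0.1583]
tool_rot: [0.071, 0.703, 0.704, -0.073]
ft_force: [-0.2, -0.1, 4.5]
grip_width: -0.004
gripper_force: 1.6
```

Emit:
{"fn": "carry_out", "kwargs": {"increments": [[0, 0, 0, 0, -0.01, -0.05, -1], [0, 0, 0, 0, -0.01, -0.1, -1], [0, 0, 0, 0, -0.02, -0.15, -1], [0, 0, 0, 0, -0.02, -0.2, -1], [0, 0, 0, 0, -0.02, -0.2, -1]]}}

```text
clock: 24.32
eef_pos: [0.5496, -0.0552, 0.1562]
tool_rot: [0.071, 0.703, 0.704, -0.073]
ft_force: [-0.1, -0.4, 2.5]
grip_width: -0.0
gripper_force: 1.2
```

Emit:
{"fn": "carry_out", "kwargs": {"increments": [[0, 0, 0, 0, 0, -0.05, -1], [0, 0, 0, 0, 0, -0.1, -1], [0, 0, 0, 0, 0, -0.1, -1]]}}

```text
clock: 24.57
eef_pos: [0.5496, -0.0553, 0.1553]
tool_rot: [0.071, 0.703, 0.704, -0.073]
ft_force: [-0.4, -1.9, 2.6]
grip_width: -0.002
gripper_force: 1.3
```

Emit:
{"fn": "carry_out", "kwargs": {"increments": [[0, 0, 0, 0, 0, -0.05, -1], [0, 0, 0, 0, 0, -0.1, -1], [0, 0, 0, 0, 0, -0.1, -1]]}}

```text
clock: 24.82
eef_pos: [0.5497, -0.0553, 0.1548]
tool_rot: [0.071, 0.703, 0.704, -0.073]
ft_force: [-0.9, -3.1, 7.4]
grip_width: -0.001
gripper_force: 3.8
```

Emit:
{"fn": "carry_out", "kwargs": {"increments": [[0, 0, 0, 0, 0, -0.05, -1], [0, 0, 0, 0, 0, -0.1, -1], [0, 0, 0, 0, 0, -0.1, -1]]}}

```text
clock: 25.07
eef_pos: [0.5498, -0.0554, 0.1545]
tool_rot: [0.072, 0.703, 0.704, -0.073]
ft_force: [-3.0, -2.0, 14.9]
grip_width: -0.0
gripper_force: 7.1
```

Emit:
{"fn": "carry_out", "kwargs": {"increments": [[0, 0, 0, 0, 0, 0, -1], [0, 0, 0, 0, 0, 0, -1], [0, 0, 0, 0, 0, 0, -1]]}}

```text
clock: 25.32
eef_pos: [0.5497, -0.0554, 0.1545]
tool_rot: [0.072, 0.703, 0.704, -0.073]
ft_force: [-2.8, -2.3, 13.4]
grip_width: 0.002
gripper_force: 7.0
```

Emit:
{"fn": "carry_out", "kwargs": {"increments": [[0, 0, 0, 0, 0, 0, -1], [0, 0, 0, 0, 0, 0, -1], [0, 0, 0, 0, 0, 0, -1], [0, 0, 0, 0, 0, 0, -1], [0, 0, 0, 0, 0, 0, -1], [0, 0, 0, 0, 0, 0, -1], [0, 0, 0, 0, 0, 0, -1]]}}

```text
clock: 25.9
eef_pos: [0.5498, -0.0554, 0.1545]
tool_rot: [0.072, 0.703, 0.704, -0.073]
ft_force: [-3.6, -1.3, 13.5]
grip_width: -0.003
gripper_force: 7.0
```

Emit:
{"fn": "carry_out", "kwargs": {"increments": [[0, 0, 0, 0, 0, 0, -1], [0, 0, 0, 0, 0, 0, -1], [0, 0, 0, 0, 0, 0, -1], [0, 0, 0, 0, 0, 0, -1], [0, 0, 0, 0, 0, 0, -1], [0, 0, 0, 0, 0, 0, -1], [0, 0, 0, 0, 0, 0, -1], [0, 0, 0, 0, 0, 0, -1]]}}

```text
clock: 26.57
eef_pos: [0.5497, -0.0554, 0.1545]
tool_rot: [0.072, 0.703, 0.704, -0.073]
ft_force: [-3.2, -2.3, 14.3]
grip_width: 0.001
gripper_force: 7.0
```

Emit:
{"fn": "carry_out", "kwargs": {"increments": [[0, 0, 0, 0, 0, -0.02, -1], [0, 0, 0, 0, 0, -0.02, -1], [0, 0, 0, 0, 0, -0.02, -1], [0, 0, 0, 0, 0, -0.02, -1], [0, 0, 0, 0, 0, -0.02, -1], [0, 0, 0, 0, 0, -0.02, -1], [0, 0, 0, 0, 0, -0.02, -1], [0, 0, 0, 0, 0, -0.02, -1], [0, 0, 0, 0, 0, -0.02, -1], [0, 0, 0, 0, 0, -0.02, -1]]}}

```text
clock: 27.4
eef_pos: [0.5497, -0.0554, 0.1544]
tool_rot: [0.072, 0.703, 0.704, -0.073]
ft_force: [-3.9, -1.3, 15.5]
grip_width: 0.001
gripper_force: 7.8
```

Emit:
{"fn": "carry_out", "kwargs": {"increments": [[0, 0, 0, 0, 0, 0, -1], [0, 0, 0, 0, 0, 0, -1], [0, 0, 0, 0, 0, 0, -1], [0, 0, 0, 0, 0, 0, -1], [0, 0, 0, 0, 0, 0, -1]]}}

```text
clock: 27.82
eef_pos: [0.5498, -0.0554, 0.1544]
tool_rot: [0.072, 0.703, 0.704, -0.073]
ft_force: [-3.8, -2.0, 15.7]
grip_width: 0.001
gripper_force: 7.8
```

Emit:
{"fn": "carry_out", "kwargs": {"increments": [[0, 0, 0, 0, 0, 0.1, -1], [0, 0, 0, 0, 0, 0.3, -1], [0, 0, 0, 0, 0, 0.8, -1], [0, 0, 0, 0, 0, 2, -1], [0, 0, 0, 0, 0, 4, -1], [0, 0, 0, 0, 0, 7, -1], [0, 0, 0, -2, 0, 10, -1], [0, 0, 0, -5, -1, 13, -1], [0, 0, 0, -7, -2, 15, -1], [0, 0, 0, -7, -2, 15, -1]]}}

```text
clock: 28.65
eef_pos: [0.4779, -0.0759, 0.3077]
tool_rot: [0.073, 0.703, 0.704, -0.072]
ft_force: [-0.4, -0.2, -0.5]
grip_width: -0.0
gripper_force: 0.0
```

Emit:
{"fn": "carry_out", "kwargs": {"increments": [[0, 0, 0, -2, -3, 0, -1], [0, 0, 0, -5, -6, 0, -1], [0, 0, 0, -8, -9, 0, -1], [0, 0, 0, -10, -12, 0, -1], [0, 0, 0, -10, -15, 0, -1], [0, 0, 0, -10, -17, 0, -1], [0, 0, 0, -10, -17, 0, -1]]}}

```text
clock: 29.23
eef_pos: [0.3796, -0.2479, 0.3037]
tool_rot: [0.072, 0.704, 0.703, -0.073]
ft_force: [0.7, 0.9, 0.0]
grip_width: 0.001
gripper_force: 0.0
```

```bash
python3 - <<'E'
from h import *
np.set_printoptions(precision=3,suppress=True)
p=ctrl.grab_frame("side");t=ctrl.grab_frame("top")
c=np.hstack([cv2.resize(q["img"][y-90:y+90,x-120:x+120],(400,300),interpolation=2) for q,x,y in((p,330,260),(t,350,230))])
cv2.imwrite("pics/f.png",c[:,:,::-1])
for q in(p,t):
  for r in ctrl.place_of(q,"push_pad")[:2]: print(r["conf"],r["location"],atz(q,r["location"],.132))
s=ctrl.observe();print(s["clock"],s["eef_pos"],s["ft_force"])
E
```

```text
0.74 [350.3, 242.9] [ 0.552 -0.051  0.132]
0.86 [359.1, 227.1] [ 0.559 -0.062  0.132]
0.51 [227.5, 291.8] [0.388 0.315 0.132]
29.4333 [ 0.38  -0.244  0.303] [0.591 0.468 0.953]
```

View pics/f.png

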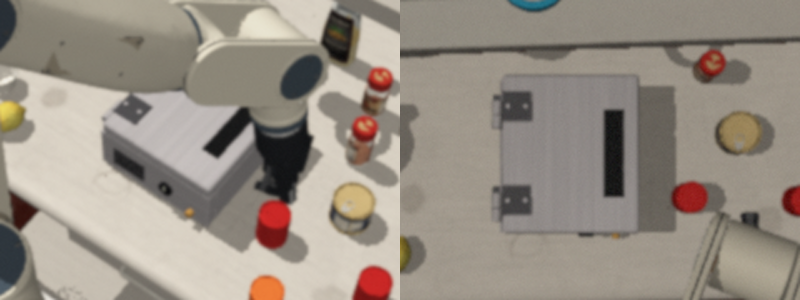

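The cover is flat shut on the box (pad at top pixel (359,227)), the neighbours are in place and the arm is clear. I'll hand in.

```bash
python3 -c "
from cell import ctrl
print(ctrl.finish_job())"
```

```text
the job is handed in; nothing more can be done
None
```

The tin was left upright in the box beside the ramekin; the cover went down over about 12 s and was then pressed at about 13 to 16 N for 2.7 s. I then let go, with the arm clear and the other things where they were, and handed the job in at about 29 s (no verdict was returned).

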